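# Count out two blue hose caps

## Task

Two blue protection caps and one orange one lie on the plate of the counting tray. Sweep the two blue caps along the plate into the trough without lifting them, then tip the yellow lid over so that the trough is fully shut. Leave the orange cap lying where it is on the plate.

Things in the scene. Friction and masses are not known exactly. Their poses are not given: they have to be found in the camera images.
- plate_edge (a point): Fixed grey counting tray, 230 wide, 47 high: middle of the edge where its flat plate drops into the trough, at plate height. x: level, from plate into trough (sweep direction), y: along the edge, z: up. Plate: x -145 to 0, y +-111, rims 6 high at its sides, none at its back. Trough: x 0 to 86, floor 42 below the plate, end wall x 86 to 92, level with the plate. All mm.
- blue_a: Blue plastic cap, a disc lying flat, 38 mm in diameter and 18 mm high, 30 g. Origin at its centre, 9 mm above the plate. It lies loose on the plate in one of three lanes about 65 mm apart across the tray, 50 to 75 mm before the edge.
- blue_b: The other blue cap, just like blue_a, in another lane.
- orange: Orange cap of the same size in the remaining lane, origin at its centre; it is the extra one and stays where it is.
- lid (a joint): Angle of the yellow lid: 0 shut flat, 1.57 upright, 2.0 stop. Flat, 220 mm wide, 4 thick, reaching 84 from its hinge line along y of plate_edge at x 89, z 3 mm. Starts open, upright or leaning back from the plate (1.6 to 1.95). Light friction (under 0.5 N at its edge) holds it near upright; pushed from behind towards the plate to below 1.1 it falls shut softly by itself.

How it is judged (in metres and radians):
On the way:
1. both blue caps lie down in the trough while the lid is still open (x of blue_a in the frame of plate_edge between 0 and 0.088 m and z of each of blue_a, blue_b in the frame of plate_edge below -0.01 m and x of blue_b in the frame of plate_edge between 0 and 0.088 m and value of joint lid above 0.5 rad), for 0.2 s.
At the end, for the whole second after the job is handed in: Both blue caps lie at rest down in the trough (centres between the plate's edge and the end wall, within the trough's width, at least 10 mm below the plate), the lid is shut to within 0.08 rad, and the orange cap is still on the plate within 20 mm of where it started (x of blue_a in the frame of plate_edge between 0 and 0.088 m and y of blue_a in the frame of plate_edge between -0.113 and 0.113 m and z of each of blue_a, blue_b in the frame of plate_edge below -0.01 m and x of blue_b in the frame of plate_edge between 0 and 0.088 m and y of blue_b in the frame of plate_edge between -0.113 and 0.113 m and value of joint lid below 0.08 rad and distance of orange from where it was at the start of the episode below 0.02 m and linear speed of each of blue_a, blue_b below 0.03 m/s); the robot touches nothing.
It fails at once if a blue cap is lifted (its centre more than 45 mm above the plate) (z of any of blue_a, blue_b in the frame of plate_edge above 0.045 m).
It fails at once if the orange cap is moved more than 20 mm from its place (distance of orange from where it was at the start of the episode above 0.02 m).
It also fails if it takes over 51 s, if anything falls off the work surface, if the arm or the gripper's body presses on something with over 40 N, if the wrist force passes 120 N, or if a joint passes its speed limit or range.

## Robot

A 6-joint arm with a two-finger parallel gripper is mounted at the origin on the work surface. World frame = base frame: x ahead of the robot, y to its left, z up, the work surface at z = 0. Lengths are in m, angles in degrees, forces in N, time in s.
With the tool pointing down it reaches from about 0.3 to 0.75 m from the base axis. Payload 8.5 kg.
Tool frame: the origin (TCP) lies at the very end of the fingers, on their centre line; the grasp point (between the pads) lies 19 mm behind it; z points along the fingers, y is the direction in which the jaws open and shut (so a half turn about z gives the same grasp; the last joint's range is limited). The gripper opens to 85 mm and grips with 20 to 120 N. Pads are 22 mm wide; open, the fingers measure 114 mm over their backs; the gripper's body (76 mm by 85 mm) begins 54 mm behind the grasp point. The pads swing forward as they close: fully open they stand 13 mm farther back than shut.
Start: joints at [-85.846, 21.807, 74.336, -0, 83.858, -12.336], TCP at [0.156, -0.527, 0.231] pointing down, gripper open.
Joint ranges: [-178.18, 178.18], [-50.72, 133.34], [12.68, 142.11], [-81.47, 261.47], [9.98, 163.14], [-165.26, 165.26]. Speed limits (degrees/s): [136.94, 136.94, 180, 180, 180, 180].

## Interface

Orientations are given as a 3x3 rotation matrix whose columns are the frame's x, y, z axes.
In Python, from rig import env, vision, close_job, spotter gives the robot as it stands. The module is installed in compiled form; this text tells all that it offers.
- The arm moves only by the tool jog_arm, never from a script. Its argument "plan" is a list that holds one entry, the list of rows, each a list of 6 numbers: the shift along the tool's x, y, z in units of 40 mm (1.0 is 40 mm), then the turn, a rotation vector about the tool's x, y, z in units of 0.15 rad (1.0 is 0.15 rad). A call has 1 to 10 rows; each row shifts and turns the commanded pose from where the row before left it, along the tool's axes as they then stand; what a row does not reach is not made up. A row lasts 1/10 s, in which the tool goes at most 50 mm and 8.59 degrees, less where a joint would pass 70% of its speed; a pose out of reach is approached as far as the arm can. A call with a number of a shift or a turn outside -1 to 1 is refused whole. A call with a gripper value outside its range is refused whole. "grip" is the opening, from -1 (shut) to 1 (fully open), set as the call begins (left out, the last holds). The fingers move at their own pace and stop on an object; "squeeze" is the grip in N (left out, the last holds). Time passes only in rows, so rows that do not move let the fingers close. It gives the time, the measured TCP pose, the force and the opening at its end, in the units of the state.
- env.observe(): the state, without advancing time (a new reading comes with each control period).
- vision.get_image(name): name is "scene" or "top"; returns (picture, depth): 420x560x3 uint8, red, green, blue; 420x560 float32, m along the optical axis (not along the pixel's ray), 0 where there is no reading.
- vision.camera_info(name): a dict with "fx", "fy", "cx", "cy" (pixels), "rvec" (rotation vector, rad) and "tvec" (3), from world to camera coordinates, as OpenCV has them. Camera axes: x right, y down, z forward; pixel columns grow to the right and rows downward; lengths in m; the calibration is good to about 2 mm. A picture is of the moment at which its call begins. camera_info takes no time and is no camera call.
- close_job(): hands the job in, once; it reports no verdict.
Trained networks look in the newest picture that a camera, given by its name, has taken for a name from the list of things; names that differ only in an ending like _2 or _b are one class to them, and where a whole thing is asked for, a point or a joint stands for the part that bears it (a point fixed in the world has none). Each returns a list of dicts, best first, with "score" (0 to 1); they miss things now and then, are a little off and sometimes report something else, mostly with a low value. They report only what shows in the picture. A call takes as long as a camera call.
- spotter.trace(camera, query): "pixels" (420x560 bool, what is visible of it) and "rect" ([left, top, right, bottom] in pixels, round what is visible of it).
The state is a dict: "time_s": time; "q": joint angles; "qvel": joint speeds; "joint_efforts": joint torques, N m; "position": TCP position; "tool_rot": TCP orientation; "ft_force": force on the tool from outside, world axes, zero at the start; "wrist_torque": the same for the moment, N m; "grip_width": finger opening in m.
Only numpy, scipy, OpenCV 4.12 (cv2) and the standard library are available. Lean on these libraries where they do the work, as an engineer would, in place of code of your own. Each camera call takes 0.05 s, during which the arm holds its last target.

## Working session

There is one attempt and no reset: what is moved stays moved. The work goes in short steps, Python scripts to look and compute and a tool call to move; the robot and the scene stay as the last step left them, time stands still between calls to the robot, and variables do not carry over. Pictures are saved under pics/ and viewed, and the job is handed in when it is done.

Besides the shell and the picture viewer there is one more tool, called after "Call:" by a JSON object that holds its "api" and its "payload", one argument or row to a line. jog_arm: Moves the arm, as the interface text tells. Its arguments: {"type":"object","properties":{"plan":{"type":"array"},"grip":{"type":"number"},"squeeze":{"type":"number"}},"required":["plan"]}

```bash
mkdir -p pics
cat > h.py <<'E'
import numpy as np, cv2
from rig import env, vision, close_job, spotter
def snap(n,tag):
    im,d=vision.get_image(n); cv2.imwrite(f'pics/{tag}_{n}.png',im[:,:,::-1]); return im,d
def w(n,d,mask):
    c=vision.camera_info(n); R,_=cv2.Rodrigues(np.array(c['rvec'],float)); t=np.array(c['tvec'],float).ravel()
    v,u=np.nonzero(mask&(d>0)); z=d[v,u]
    P=np.stack([(u-c['cx'])/c['fx']*z,(v-c['cy'])/c['fy']*z,z],1)
    return (P-t)@R
E
python3 - <<'E'
from h import *
s=env.observe(); print(s['time_s'],s['position'],np.round(s['tool_rot'],3).tolist(),s['grip_width'])
for n in('top','scene'):
    im,d=snap(n,'a')
    for q in ('blue_a','orange','lid'):
        for r in spotter.trace(n,q)[:3]:
            p=w(n,d,r['pixels']); print(n,q,round(r['score'],2),r['rect'],len(p),np.round(np.median(p,0),4),np.round(np.percentile(p,[2,98],axis=0),3).tolist())
    np.save(f'd_{n}.npy',d)
E
```

```text
0.0 [ 0.15610013 -0.52708088  0.23071022] [[0.959, 0.284, -0.0], [0.284, -0.959, 0.001], [0.0, -0.001, -1.0]] 0.08526804165403709
top blue_a 0.78 [197.3, 138.2, 219.7, 164.2] 489 [0.6549 0.1474 0.065 ] [[0.64, 0.131, 0.053], [0.673, 0.165, 0.068]]
top blue_a 0.75 [282.7, 146.5, 303.6, 169.3] 483 [0.6518 0.0159 0.065 ] [[0.636, -0.0, 0.055], [0.669, 0.033, 0.068]]
top blue_a 0.22 [140.6, 227.3, 295.5, 267.5] 334 [0.4918 0.0799 0.1332] [[0.478, 0.009, 0.13], [0.516, 0.214, 0.136]]
top orange 0.76 [240.1, 137.2, 266.1, 165.5] 554 [0.662  0.0829 0.0648] [[0.646, 0.066, 0.047], [0.682, 0.101, 0.068]]
top lid 0.89 [137.1, 227.7, 294.8, 270.0] 630 [0.4987 0.1182 0.1331] [[0.479, 0.011, 0.046], [0.525, 0.22, 0.136]]
scene blue_a 0.8 [225.5, 217.2, 249.4, 243.3] 426 [0.6551 0.0191 0.0646] [[0.638, -0.001, 0.05], [0.672, 0.033, 0.067]]
scene blue_a 0.7 [263.2, 279.8, 286.8, 307.6] 576 [0.6583 0.1502 0.0647] [[0.64, 0.128, 0.047], [0.675, 0.166, 0.067]]
scene orange 0.57 [236.1, 255.3, 265.9, 274.1] 456 [0.6654 0.0847 0.0648] [[0.648, 0.066, 0.055], [0.682, 0.1, 0.067]]
scene lid 0.71 [318.2, 160.0, 391.3, 295.6] 3339 [0.505  0.1273 0.1003] [[0.482, 0.01, 0.055], [0.524, 0.218, 0.134]]
scene lid 0.33 [224.5, 218.1, 248.4, 239.2] 402 [0.6547 0.0191 0.0647] [[0.638, -0.001, 0.052], [0.671, 0.033, 0.067]]
```

View pics/a_top.png

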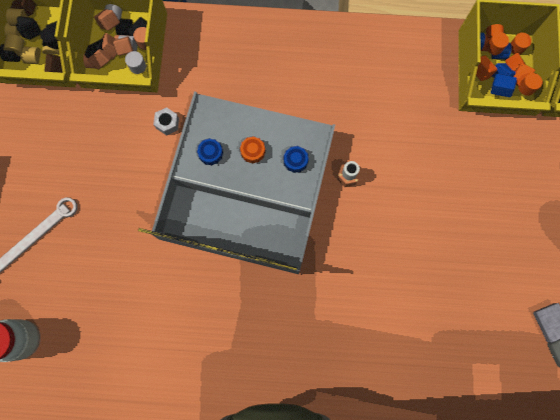

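View pics/a_scene.png

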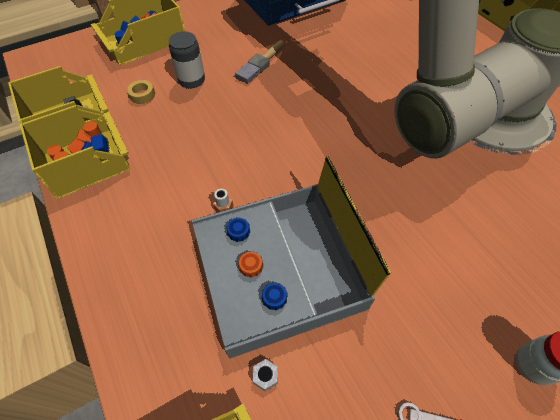

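Run:
```python
from h import *
for n in('top','scene'):
    d=np.load(f'd_{n}.npy'); p=w(n,d,d>0)
    m=(abs(p[:,2]-.047)<.004)&(p[:,0]>.4)&(p[:,0]<.85)&(p[:,1]>-.15)&(p[:,1]<.4)
    q=p[m]; print(n,len(q),np.median(q[:,2]))
    # plate extents: near edge x per y strip (plate only x>.55)
    for y in np.arange(0,.23,.02):
        s=q[abs(q[:,1]-y)<.01]; s=s[s[:,0]>.5]
        if len(s)>5: print(round(y,2),np.round(np.percentile(s[:,0],[0,2,98,100]),3))
    for x in (.62,.70,.74):
        s=q[abs(q[:,0]-x)<.01]; print('x',x,np.round(np.percentile(s[:,1],[0,1,99,100]),3))
    L=p[(p[:,2]>.06)&(p[:,2]<.14)&(p[:,0]>.4)&(p[:,0]<.6)&(p[:,1]>-.03)&(p[:,1]<.25)]
    for z in (.07,.09,.11,.13):
        s=L[abs(L[:,2]-z)<.006]
        if len(s)>20: k=np.polyfit(s[:,1],s[:,0],1); print('lid z',z,len(s),np.round(k,3),'ylims',np.round(np.percentile(s[:,1],[1,99]),3), 'x at y .105',np.polyval(k,.105))
```

```text
top 13005 0.04690711894184318
0.0 [0.509 0.578 0.721 0.726]
0.02 [0.579 0.582 0.726 0.73 ]
0.04 [0.582 0.586 0.728 0.733]
0.06 [0.5   0.589 0.732 0.736]
0.08 [0.502 0.592 0.736 0.74 ]
0.1 [0.501 0.595 0.739 0.743]
0.12 [0.503 0.599 0.743 0.746]
0.14 [0.507 0.603 0.747 0.75 ]
0.16 [0.51  0.606 0.751 0.756]
0.18 [0.513 0.61  0.751 0.758]
0.2 [0.517 0.527 0.697 0.719]
0.22 [0.522 0.523 0.597 0.613]
x 0.62 [-0.022 -0.019  0.204  0.21 ]
x 0.7 [-0.038 -0.034  0.189  0.192]
x 0.74 [0.036 0.046 0.184 0.188]
lid z 0.13 545 [0.182 0.477] ylims [0.008 0.22 ] x at y .105 0.4958794190509452
scene 10816 0.04676228983347022
0.0 [0.5   0.509 0.721 0.725]
0.02 [0.579 0.582 0.725 0.728]
0.04 [0.582 0.587 0.728 0.732]
0.06 [0.5   0.589 0.732 0.736]
0.08 [0.501 0.504 0.736 0.739]
0.1 [0.503 0.507 0.739 0.743]
0.12 [0.506 0.511 0.743 0.747]
0.14 [0.511 0.514 0.747 0.75 ]
0.16 [0.514 0.607 0.751 0.754]
0.18 [0.521 0.61  0.75  0.756]
0.2 [0.524 0.525 0.705 0.713]
0.22 [0.524 0.525 0.602 0.604]
x 0.62 [-0.028 -0.022  0.206  0.209]
x 0.7 [-0.041 -0.037  0.191  0.194]
x 0.74 [0.04  0.053 0.185 0.187]
lid z 0.07 419 [0.183 0.485] ylims [0.007 0.219] x at y .105 0.5045026094852632
lid z 0.09 452 [0.182 0.483] ylims [0.006 0.22 ] x at y .105 0.502198110825223
lid z 0.11 484 [0.182 0.481] ylims [0.007 0.22 ] x at y .105 0.4999080890024935
lid z 0.13 738 [0.182 0.478] ylims [0.007 0.22 ] x at y .105 0.4966717036810641
```

The top view shows the tray with the blue caps at about (209,151) and (296,158) px, the orange cap at (252,149), and the lid edge along (140,230)–(298,270). The scene view agrees: the lid stands open on the robot's side, so I sweep towards the robot. The plate is at z=0.047 m and the cap tops at 0.065 m, as they should be. The caps are 49, 68 and 69 mm before the edge, in lanes about 60–69 mm apart.

```bash
cat >> h.py <<'E'
a=np.arctan(.182); S=np.array([-np.cos(a),np.sin(a),0]); Y=np.array([-np.sin(a),-np.cos(a),0]); O=np.array([.597,.097,.047])
M=np.array([S,Y,[0,0,1]])
def pf(p): return (np.asarray(p)-O)@M.T
def stat(tgt=None):
    s=env.observe(); p=pf(s['position']); R=np.array(s['tool_rot'])
    print('t',round(s['time_s'],2),'plateframe mm',np.round(p*1000,1),'F',np.round(s['ft_force'],1),'w',round(s['grip_width'],4))
    if tgt is not None:
        dw=(np.array(tgt)/1000-p)@M
        Rt=np.array([-S,Y,[0,0,-1]]).T
        print('units tool now',np.round(R.T@dw/.04,2),'after turn',np.round(Rt.T@dw/.04,2),'turn units',np.round(cv2.Rodrigues(R.T@Rt)[0].ravel()/.15,2))
E
python3 - <<'E'
from h import *
for p in [(.655,.1485,.056),(.6525,.0168,.056),(.6635,.0838,.056)]: print(np.round(pf(p)*1000,1))
stat((-110,68,180)); print(np.round(env.observe()['q'],1))
E
```

```text
[-47.8 -61.1   9. ]
[-69.  69.   9.]
[-67.8   1.1   9. ]
t 0.4 plateframe mm [322.  693.2 184.2] F [-0.2  0.2  0.6] w 0.0854
units tool now [16.69 -9.08  0.11] after turn [ 10.8  -15.63   0.11] turn units [-0.    0.    3.12]
[-85.8  21.8  74.3  -0.   83.9 -12.3]
```

Call:
{"api": "jog_arm", "payload": {
  "plan": [
    [[0,0,0,0,0,0.78],[0,0,0,0,0,0.78],[0,0,0,0,0,0.78],[0,0,0,0,0,0.78],[0.3,-0.45,0,0,0,0],[0.67,-0.97,0,0,0,0],[0.67,-0.97,0,0,0,0],[0.67,-0.97,0,0,0,0],[0.67,-0.97,0,0,0,0],[0.67,-0.97,0,0,0,0]]
  ],
  "grip": -0.53
}}

```text
time_s: 1.4
position: [0.3388, -0.3435, 0.2315]
tool_rot: [[0.984, -0.18, 0.0], [-0.18, -0.984, -0.0], [0.0, 0.0, -1.0]]
ft_force: [0.7, -0.1, -0.3]
grip_width: 0.0201
```

```bash
python3 -c "
from h import *
stat((-110,68,120))"
```

```text
t 1.4 plateframe mm [175.2 479.6 184.5] F [ 0.7 -0.1 -0.3] w 0.0201
units tool now [  7.12 -10.29   1.61] after turn [  7.13 -10.29   1.61] turn units [ 0. -0. -0.]
```

Call:
{"api": "jog_arm", "payload": {
  "plan": [
    [[0.67,-0.96,0,0,0,0],[0.67,-0.96,0,0,0,0],[0.67,-0.96,0,0,0,0],[0.67,-0.96,0,0,0,0],[0.67,-0.96,0,0,0,0],[0.67,-0.96,0,0,0,0],[0.67,-0.96,0,0,0,0],[0.67,-0.96,0,0,0,0],[0.67,-0.96,0,0,0,0],[0.67,-0.96,0,0,0,0]]
  ]
}}

```text
time_s: 2.4
position: [0.6713, -0.0135, 0.2313]
tool_rot: [[0.984, -0.179, 0.0], [-0.179, -0.984, -0.0], [0.0, 0.0, -1.0]]
ft_force: [0.6, 0.0, 0.4]
grip_width: 0.0201
```

Call:
{"api": "jog_arm", "payload": {
  "plan": [
    [[0.4,-0.6,0.2,0,0,0],[0,0,0.5,0,0,0],[0,0,0.5,0,0,0],[0,0,0.4,0,0,0],[0,0,0,0,0,0],[0,0,0,0,0,0]]
  ]
}}

```text
time_s: 3.0
position: [0.6904, 0.0055, 0.1678]
tool_rot: [[0.984, -0.179, 0.0], [-0.179, -0.984, -0.0], [0.0, 0.0, -1.0]]
ft_force: [-0.7, -0.5, -0.7]
grip_width: 0.0202
```

```bash
python3 -c "
from h import *
stat((-110,69,5))"
```

```text
t 3.0 plateframe mm [-108.3   73.3  120.8] F [-0.7 -0.5 -0.7] w 0.0202
units tool now [ 0.04 -0.11  2.9 ] after turn [ 0.04 -0.11  2.9 ] turn units [ 0. -0. -0.]
```

Call:
{"api": "jog_arm", "payload": {
  "plan": [
    [[0.05,-0.11,0.6,0,0,0],[0,0,0.7,0,0,0],[0,0,0.7,0,0,0],[0,0,0.4,0,0,0],[0,0,0.3,0,0,0],[0,0,0.2,0,0,0],[0,0,0,0,0,0],[0,0,0,0,0,0]]
  ]
}}

```text
time_s: 3.8
position: [0.6936, 0.0094, 0.0524]
tool_rot: [[0.984, -0.179, 0.002], [-0.179, -0.984, -0.0], [0.002, -0.0, -1.0]]
ft_force: [-0.1, 0.3, 0.6]
grip_width: 0.0198
```

```bash
python3 -c "
from h import *
stat((-30,69,5))
snap('scene','b');snap('top','b')"
```

```text
t 3.8 plateframe mm [-110.7   68.9    5.4] F [-0.1  0.3  0.6] w 0.0198
units tool now [-2.02  0.    0.01] after turn [-2.02  0.    0.01] turn units [-0.   -0.01 -0.  ]
```

View pics/b_scene.png

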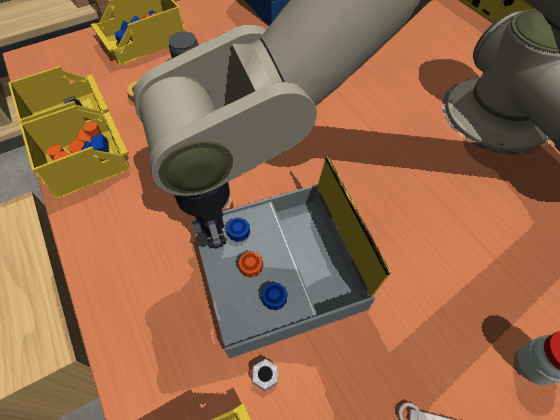

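The fingers stand behind the right-lane cap at (238,229), and nothing has been touched. I sweep it now.

Call:
{"api": "jog_arm", "payload": {
  "plan": [
    [[-0.25,0,0,0,0,0],[-0.25,0,0,0,0,0],[-0.25,0,0,0,0,0],[-0.25,0,0,0,0,0],[-0.25,0,0,0,0,0],[-0.25,0,0,0,0,0],[-0.25,0,0,0,0,0],[-0.25,0,0,0,0,0],[-0.25,0,0,0,0,0],[-0.25,0,0,0,0,0]]
  ]
}}

```text
time_s: 4.9
position: [0.5946, 0.0274, 0.0521]
tool_rot: [[0.984, -0.179, 0.002], [-0.179, -0.984, -0.0], [0.002, -0.0, -1.0]]
ft_force: [-0.3, -0.1, 0.9]
grip_width: 0.0199
```

Call:
{"api": "jog_arm", "payload": {
  "plan": [
    [[0,0,0,0,0,0],[0,0,0,0,0,0]]
  ]
}}

```text
time_s: 5.1
position: [0.595, 0.0274, 0.0517]
tool_rot: [[0.984, -0.179, 0.001], [-0.179, -0.984, -0.0], [0.001, -0.0, -1.0]]
ft_force: [0.8, -0.8, 0.1]
grip_width: 0.0198
```

```bash
python3 -c "
from h import *
stat((-94,-61,50))
snap('scene','c');snap('top','c')"
```

```text
t 5.1 plateframe mm [-10.5  68.9   4.7] F [ 0.8 -0.8  0.1] w 0.0198
units tool now [ 2.09 -3.25 -1.13] after turn [ 2.09 -3.25 -1.13] turn units [-0.   -0.01 -0.  ]
```

View pics/c_scene.png

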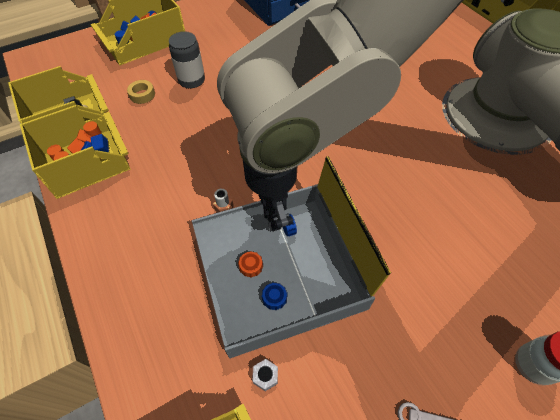

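The cap shows at (291,226), tipped just past the edge. I check its height next.

```bash
cat >> h.py <<'E'
def caps(n='scene',tag='x'):
    im,d=snap(n,tag); h=cv2.cvtColor(im,cv2.COLOR_RGB2HSV)
    for nm,lo,hi in (('blue',100,130),('orange',4,14)):
        m=(h[...,0]>=lo)&(h[...,0]<=hi)&(h[...,1]>150)&(h[...,2]>50)
        k,l,st,c=cv2.connectedComponentsWithStats(m.astype(np.uint8))
        for i in range(1,k):
            if st[i,4]<25: continue
            p=pf(w(n,d,l==i))*1000
            if len(p) and abs(np.median(p,0))[1]<130 and -160<np.median(p,0)[0]<110: print(n,nm,st[i,4],'med',np.round(np.median(p,0)),'lo',np.round(np.percentile(p,3,axis=0)),'hi',np.round(np.percentile(p,97,axis=0)))
E
python3 -c "
from h import *
caps('scene','d');caps('top','d')"
```

```text
scene blue 119 med [ 20.  54. -12.] lo [ 11.  49. -25.] hi [28. 73. -4.]
scene blue 524 med [-51. -63.  18.] lo [-67. -79.   7.] hi [-34. -44.  20.]
scene orange 77991 med [ 83.   7. -47.] lo [-355. -277.  -49.] hi [558. 734. -45.]
scene orange 493 med [-70.  -1.  18.] lo [-86. -16.   5.] hi [-53.  18.  20.]
top blue 191 med [-51. -69.  18.] lo [-66. -77.  15.] hi [-34. -63.  20.]
```

View pics/d_top.png

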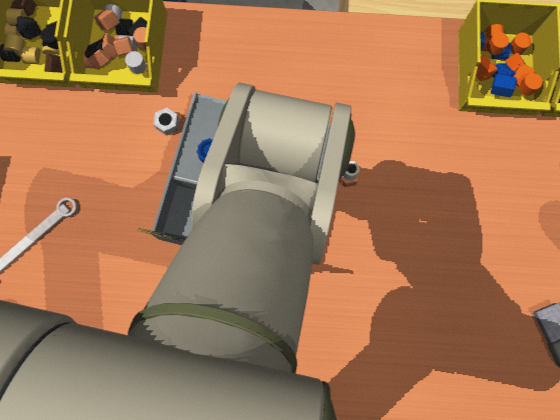

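The first cap is in the trough, standing on edge at about z −23 mm, and the orange cap has not moved. On to the second cap.

Call:
{"api": "jog_arm", "payload": {
  "plan": [
    [[0.1,0,-0.7,0,0,0],[0.1,-0.1,-0.9,0,0,0],[0.4,-0.6,-0.3,0,0,0],[0.5,-0.8,0,0,0,0],[0.5,-0.8,0,0,0,0],[0.4,-0.8,0,0,0,0],[0.04,-0.17,0.4,0,0,0],[0,0,0,0,0,0],[0,0,0,0,0,0]]
  ]
}}

```text
time_s: 6.2
position: [0.6978, 0.1407, 0.1106]
tool_rot: [[0.984, -0.18, -0.002], [-0.18, -0.984, -0.0], [-0.002, 0.001, -1.0]]
ft_force: [0.1, -0.2, 1.3]
grip_width: 0.0203
```

```bash
python3 -c "
from h import *
stat((-93,-62,5))
caps('scene','e')"
```

```text
t 6.2 plateframe mm [-91.3 -61.   63.6] F [ 0.1 -0.2  1.3] w 0.0203
units tool now [ 0.05 -0.03  1.47] after turn [ 0.04 -0.02  1.47] turn units [ 0.    0.01 -0.  ]
scene blue 514 med [-51. -63.  18.] lo [-66. -78.   8.] hi [-34. -45.  20.]
scene orange 78888 med [ 72. -44. -47.] lo [-362. -285.  -49.] hi [488. 756. -45.]
```

View pics/e_scene.png

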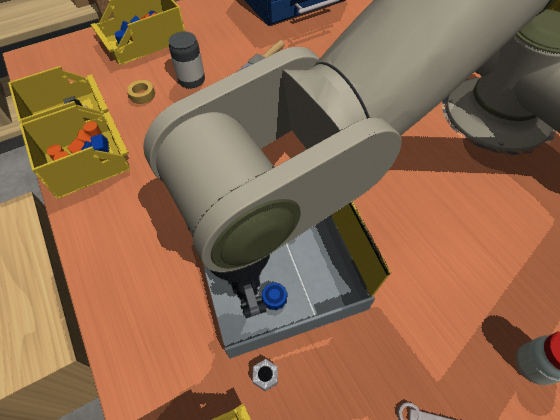

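The gripper at (250,300) hangs behind the second cap at (273,295). I go down and sweep.

Call:
{"api": "jog_arm", "payload": {
  "plan": [
    [[0.05,-0.03,0.5,0,0,0],[0,0,0.5,0,0,0],[0,0,0.3,0,0,0],[0,0,0.15,0,0,0],[0,0,0,0,0,0]]
  ]
}}

```text
time_s: 6.75
position: [0.7004, 0.1418, 0.0532]
tool_rot: [[0.984, -0.18, -0.001], [-0.18, -0.984, -0.0], [-0.001, 0.0, -1.0]]
ft_force: [-0.2, -0.5, -0.2]
grip_width: 0.02
```

Call:
{"api": "jog_arm", "payload": {
  "plan": [
    [[-0.21,0,0,0,0,0],[-0.21,0,0,0,0,0],[-0.21,0,0,0,0,0],[-0.21,0,0,0,0,0],[-0.21,0,0,0,0,0],[-0.21,0,0,0,0,0],[-0.21,0,0,0,0,0],[-0.21,0,0,0,0,0],[-0.21,0,0,0,0,0],[-0.21,0,0,0,0,0]]
  ]
}}

```text
time_s: 7.75
position: [0.6171, 0.1575, 0.0533]
tool_rot: [[0.984, -0.179, -0.0], [-0.179, -0.984, 0.0], [-0.0, 0.0, -1.0]]
ft_force: [0.8, 0.0, -0.5]
grip_width: 0.0205
```

Call:
{"api": "jog_arm", "payload": {
  "plan": [
    [[0,0,0,0,0,0],[0,0,0,0,0,0]]
  ]
}}

```text
time_s: 7.95
position: [0.618, 0.1574, 0.0534]
tool_rot: [[0.984, -0.179, 0.0], [-0.179, -0.984, -0.0], [0.0, -0.0, -1.0]]
ft_force: [0.2, -0.4, -1.0]
grip_width: 0.0202
```

```bash
python3 -c "
from h import *
stat((-30,0,180))
caps('scene','f')"
```

```text
t 7.95 plateframe mm [ -9.8 -63.2   6.4] F [ 0.2 -0.4 -1. ] w 0.0202
units tool now [ 0.51  1.58 -4.34] after turn [ 0.5   1.58 -4.34] turn units [-0. -0. -0.]
scene orange 92751 med [ 31.  -3. -47.] lo [-357. -279.  -49.] hi [503. 745. -45.]
scene orange 486 med [-70.  -1.  18.] lo [-86. -16.   5.] hi [-53.  18.  20.]
```

View pics/f_scene.png

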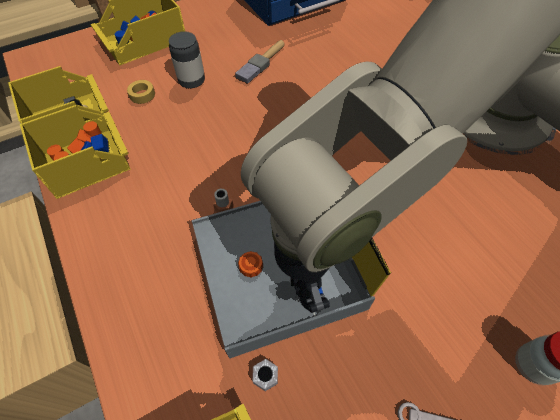

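The second cap shows at (322,292) in the trough, partly hidden, and the orange cap is unmoved. I lift, check, and go behind the lid.

Call:
{"api": "jog_arm", "payload": {
  "plan": [
    [[0.1,0,-0.7,0,0,0],[0.1,0,-1,0,0,0],[0,0.2,-1,0,0,0],[0,0.3,-1,0,0,0],[-0.3,0.4,-0.5,0,0,0],[-0.8,0.3,0,0,0,0],[-0.9,0.2,0,0,0,0],[-1,0.1,0,0,0,0],[-1,0,0,0,0,0],[-0.5,0,0,0,0,0]]
  ],
  "grip": -1
}}

```text
time_s: 9.0
position: [0.4355, 0.1294, 0.2216]
tool_rot: [[0.984, -0.179, -0.0], [-0.179, -0.984, 0.0], [-0.0, -0.0, -1.0]]
ft_force: [1.0, -0.9, 0.0]
grip_width: -0.0004
```

Call:
{"api": "jog_arm", "payload": {
  "plan": [
    [[0,0,0,0,0,0]]
  ]
}}

```text
time_s: 9.1
position: [0.4363, 0.1295, 0.2219]
tool_rot: [[0.984, -0.178, 0.0], [-0.178, -0.984, 0.0], [0.0, -0.0, -1.0]]
ft_force: [0.0, -0.5, 0.0]
grip_width: -0.0
```

```bash
python3 -c "
from h import *
stat((150,0,60))
caps('scene','g')"
```

```text
t 9.1 plateframe mm [164.   -3.2 174.9] F [ 0.  -0.5  0. ] w -0.0
units tool now [0.35 0.08 2.87] after turn [0.35 0.08 2.87] turn units [-0. -0.  0.]
scene blue 213 med [19. 60. -8.] lo [ 11.  50. -23.] hi [28. 79. -3.]
scene blue 268 med [ 16. -69.  -7.] lo [  8. -82. -24.] hi [ 25. -49.  -3.]
scene orange 95126 med [ 95.  55. -47.] lo [-352. -272.  -49.] hi [504. 726. -45.]
scene orange 488 med [-70.  -1.  18.] lo [-86. -16.   5.] hi [-53.  18.  20.]
```

View pics/g_scene.png

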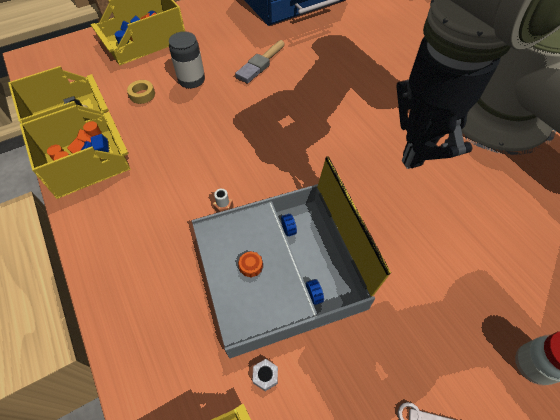

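Both caps stand on edge in the trough, at (289,224) and (316,291), with their tops at about −3 mm. That is below the shut lid's underside at about +1 mm. The lid is still open. I go down behind the lid and push it over.

Call:
{"api": "jog_arm", "payload": {
  "plan": [
    [[0,0.08,0.5,0,0,0],[0,0,0.7,0,0,0],[0,0,0.7,0,0,0],[0,0,0.6,0,0,0],[0,0,0.3,0,0,0],[0,0,0,0,0,0],[0.3,0,0,0,0,0],[0.3,0,0,0,0,0],[0.2,0,0,0,0,0],[0.2,0,0,0,0,0]]
  ]
}}

```text
time_s: 10.15
position: [0.478, 0.1186, 0.1097]
tool_rot: [[0.984, -0.179, 0.001], [-0.179, -0.984, 0.0], [0.001, -0.0, -1.0]]
ft_force: [-0.8, 0.1, 0.3]
grip_width: -0.0001
```

```bash
python3 -c "
from h import *
stat((60,0,60))
caps('scene','i')"
```

```text
t 10.15 plateframe mm [1.209e+02 1.000e-01 6.270e+01] F [-0.8  0.1  0.3] w -0.0001
units tool now [ 1.52 -0.    0.07] after turn [ 1.52 -0.    0.07] turn units [-0.   -0.01 -0.  ]
scene blue 213 med [19. 60. -8.] lo [ 11.  50. -23.] hi [28. 80. -3.]
scene blue 269 med [ 16. -69.  -8.] lo [  8. -82. -24.] hi [ 25. -49.  -3.]
scene orange 487 med [-70.  -1.  18.] lo [-86. -16.   6.] hi [-53.  18.  20.]
```

View pics/i_scene.png

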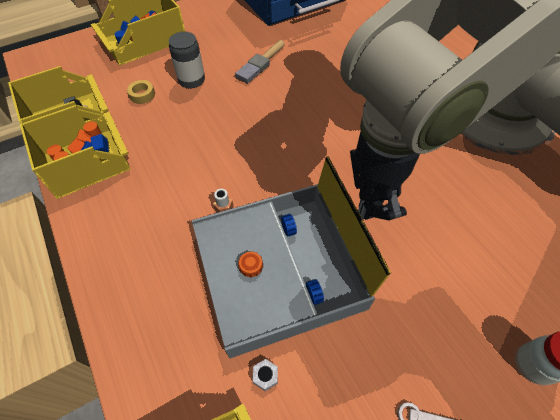

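The fingertips at (385,210) are just behind the lid. I push gently.

Call:
{"api": "jog_arm", "payload": {
  "plan": [
    [[0.15,0,0,0,0,0],[0.15,0,0,0,0,0],[0.15,0,0,0,0,0],[0.15,0,0,0,0,0],[0.15,0,0,0,0,0],[0.15,0,0,0,0,0],[0.15,0,0,0,0,0],[0.15,0,0,0,0,0],[0.15,0,0,0,0,0],[0.15,0,0,0,0,0]]
  ]
}}

```text
time_s: 11.2
position: [0.5363, 0.108, 0.1093]
tool_rot: [[0.984, -0.179, 0.0], [-0.179, -0.984, -0.0], [0.0, -0.0, -1.0]]
ft_force: [0.3, -0.0, 0.5]
grip_width: -0.0001
```

Call:
{"api": "jog_arm", "payload": {
  "plan": [
    [[0.1,0,0,0,0,0],[0,0,0,0,0,0],[0,0,0,0,0,0],[0,0,0,0,0,0]]
  ]
}}

```text
time_s: 11.6
position: [0.5395, 0.1074, 0.1093]
tool_rot: [[0.984, -0.179, -0.0], [-0.179, -0.984, 0.0], [-0.0, 0.0, -1.0]]
ft_force: [-0.7, -0.3, -0.7]
grip_width: -0.0003
```

```bash
python3 -c "
from h import *
stat((60,0,60))
caps('scene','j')"
```

```text
t 11.6 plateframe mm [58.5  0.  62.3] F [-0.7 -0.3 -0.7] w -0.0003
units tool now [-0.04 -0.    0.06] after turn [-0.04 -0.    0.06] turn units [ 0.  0. -0.]
scene blue 137 med [ 16. -77. -11.] lo [  9. -82. -25.] hi [ 25. -61.  -4.]
scene orange 86823 med [ 42.   1. -47.] lo [-356. -280.  -49.] hi [479. 736. -45.]
scene orange 489 med [-70.  -1.  18.] lo [-86. -16.   5.] hi [-53.  17.  20.]
```

View pics/j_scene.png

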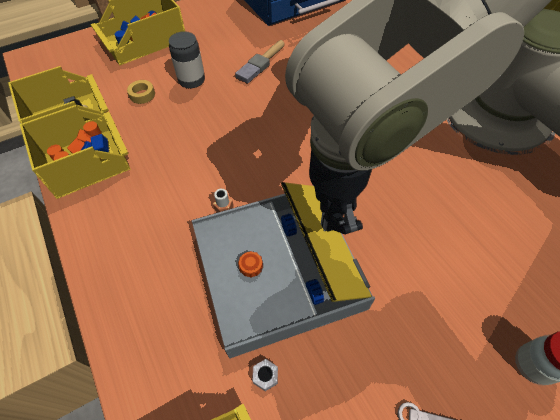

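The lid is now part-way down at (330,245). I wait to see whether it falls the rest of the way.

Call:
{"api": "jog_arm", "payload": {
  "plan": [
    [[0,0,0,0,0,0],[0,0,0,0,0,0],[0,0,0,0,0,0],[0,0,0,0,0,0],[0,0,0,0,0,0],[0,0,0,0,0,0],[0,0,0,0,0,0],[0,0,0,0,0,0]]
  ]
}}

```text
time_s: 12.45
position: [0.5397, 0.1074, 0.1093]
tool_rot: [[0.984, -0.179, -0.0], [-0.179, -0.984, 0.0], [-0.0, -0.0, -1.0]]
ft_force: [0.1, -0.3, 0.4]
grip_width: 0.0003
```

```bash
python3 -c "
from h import *
stat((60,0,60))
caps('scene','k')"
```

```text
t 12.45 plateframe mm [58.3  0.  62.3] F [ 0.1 -0.3  0.4] w 0.0003
units tool now [-0.04 -0.    0.06] after turn [-0.04 -0.    0.06] turn units [-0.  0. -0.]
scene orange 95257 med [ 40.   3. -47.] lo [-356. -279.  -49.] hi [476. 742. -45.]
scene orange 488 med [-70.  -1.  18.] lo [-86. -16.   5.] hi [-53.  18.  20.]
```

View pics/k_scene.png

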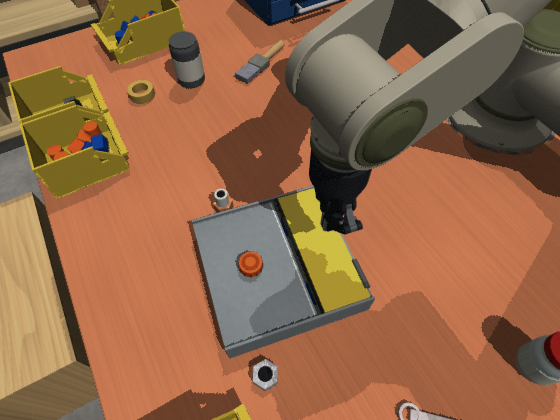

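The lid looks shut. I raise the arm clear and measure the lid plane.

Call:
{"api": "jog_arm", "payload": {
  "plan": [
    [[0,0,-0.7,0,0,0],[0,0,-1,0,0,0],[-0.3,0,-1,0,0,0],[-0.9,0,0,0,0,0],[-1,0,0,0,0,0],[-1,0,0,0,0,0],[0,0,0,0,0,0],[0,0,0,0,0,0],[0,0,0,0,0,0]]
  ]
}}

```text
time_s: 13.4
position: [0.4146, 0.1302, 0.2174]
tool_rot: [[0.984, -0.179, 0.001], [-0.179, -0.984, -0.0], [0.001, -0.0, -1.0]]
ft_force: [-0.0, 0.7, -0.7]
grip_width: 0.0002
```

```bash
python3 -c "
from h import *
stat()
caps('scene','l');im,d=vision.get_image('scene')
h=cv2.cvtColor(im,cv2.COLOR_RGB2HSV)
p=pf(w('scene',d,(h[...,0]>20)&(h[...,0]<34)&(h[...,1]>120)))*1000
p=p[(abs(p[:,1])<115)&(p[:,0]>-10)&(p[:,0]<110)&(p[:,2]>-20)]
print(len(p),np.percentile(p,[1,50,99],axis=0).round(1)); A=np.c_[p[:,:2],np.ones(len(p))]
print('slope',np.linalg.lstsq(A,p[:,2],rcond=None)[0])
"
```

```text
t 13.4 plateframe mm [185.3   0.  170.4] F [-0.   0.7 -0.7] w 0.0002
scene orange 126464 med [106.  64. -47.] lo [-350. -269.  -49.] hi [514. 728. -45.]
scene orange 490 med [-70.  -1.  18.] lo [-86. -16.   5.] hi [-53.  18.  20.]
5444 [[  13.7 -106.1    2.4]
 [  50.4  -11.9    4.7]
 [  88.3  109.4    6.9]]
slope [-1.10243218e-03 -1.61400390e-04  4.72564933e+00]
```

View pics/l_scene.png

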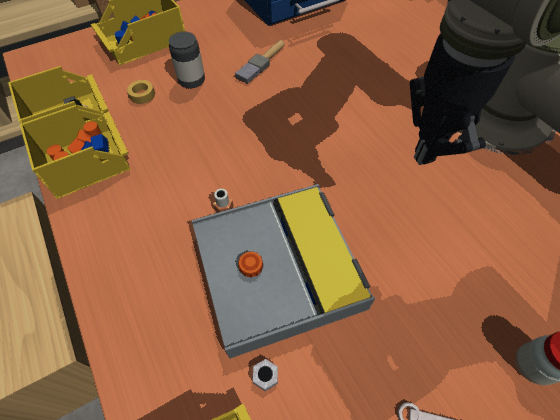

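The lid is flat, with a slope of 0.001 rad and its top at +4.7 mm. The orange cap is still at (250,264) px, and the robot touches nothing.

```bash
python3 -c "
from rig import close_job
print(close_job())"
```

```text
the job is handed in; nothing more can be done
None
```

Both blue caps are in the trough, the yellow lid is shut and the orange cap is where it started. I handed the job in at about 13.5 s; no verdict was reported.

I swept each blue cap along the plate with the fingers part closed behind it. I then went behind the lid with the gripper shut, pushed it over, and moved clear.

- **Blue caps:** Just before the lid closed, both stood on edge against the plate-side wall of the trough. Their tops were about 3 mm below plate level, at x of about 16–19 mm. The shut lid hides them, so I could not see them at hand-in.
- **Lid:** It lies flat to within 0.001 rad by the depth fit, with its top at +4.7 mm, as expected when shut.
- **Orange cap:** Its measured position did not change to within about 1 mm.
- **Robot:** The force at the end was at noise level, and the arm was clear of everything.

No check failed. The top camera was partly blocked by the arm after the first sweep, so the later checks use the scene camera only.

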